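Hang the paint sample and hold the gauge on its mark

ROBOT

A 6-joint arm with a two-finger parallel gripper is mounted at the origin on a cart in front of the work surface, level with it; the furniture and walls round the work are solid. World frame = base frame: x ahead of the robot, y to its left, z up, the work surface at z = 0. Lengths are in mm, angles in rad, forces in N, time in s.
With the tool pointing down it reaches from about 275 to 1000 mm from the base axis. Payload 8.4 kg.
Tool frame: the origin (TCP) lies at the very end of the fingers, on their centre line; the grasp point (between the pads) lies 19 mm behind it; z points along the fingers, y is the line along which they close (so a half turn about z gives the same grasp; the last joint's range is limited). The gripper opens to 85 mm and grips with 20 to 120 N. Pads are 22 mm wide; open, the fingers measure 114 mm over their backs; the gripper's body (76 mm by 85 mm) begins 54 mm behind the grasp point. The pads swing forward as they close: fully open they stand 13 mm farther back than shut.
Start: joints at [-1.131, 0.353, 1.633, -0, 1.155, -0.002], TCP at [267.228, -564.993, 231.281] pointing down, gripper open.
Joint ranges: [-2.63, 2.63], [-0.92, 2.1], [0.06, 2.66], [-1.3, 4.44], [0, 2.69], [-3.02, 3.02]. Speed limits (rad/s): [2.22, 2.22, 2.79, 3.14, 3.14, 3.14].

INTERFACE

Orientations are given as a rotation vector (axis times angle).
In Python, from rig import robot, camrig, order gives the robot as it stands (robot), with the cameras (camrig) and the job (order).
- The arm moves only by the shell command python3 drive.py 'ROWS' [OPENING]. ROWS is rows parted by semicolons, their numbers by spaces, 1 to 8 of them, each of 6 numbers: dx, dy, dz in mm, then a rotation vector rx, ry, rz in rad; each row is the pose to reach, as a shift and turn from the pose commanded when the command began, along the tool's axes at that moment; what a row does not reach only later rows make up. A row lasts 1/8 s, in which the tool goes at most 62.5 mm and 0.188 rad, less where a joint would pass 70% of its speed; a pose out of reach is approached as far as the arm can. OPENING is the opening from 0.0 (shut) to 1.0 (fully open), set as the command begins (- or left out keeps the last). The fingers move at their own pace and stop on an object; the grip force is fixed at half the most. Time passes only in rows, so rows that do not move let the fingers close. It prints the time, the measured TCP pose, the force, the opening and the grip force at its end.
- robot.observe(): the state, without advancing time (a new reading comes with each control period).
- camrig.read_camera(name): name is "scene" or "top" or "wrist"; returns the picture (384x512x3 uint8, red, green, blue); there is no depth.
- camrig.camera_info(name): a dict with "K" (3x3 intrinsics, pixels), "extrinsics" (4x4, takes a point from world to camera coordinates). Camera axes: x right, y up, looking along -z (the intrinsics and any distortion apply to the point x, -y, -z); pixel columns grow to the right and rows downward; lengths in mm; the calibration is good to about 2 mm. The wrist camera is an equidistant fisheye: a pixel r from the principal point sees the ray r / f radians off the axis. A picture is of the moment at which its call begins: read the wrist's pose just before it. camera_info takes no time and is no camera call; for the wrist camera it gives the pose at the moment of the call.
- order.sign_off(): hands the job in; it is judged then, once.
The state is a dict: "time": time; "qpos": joint angles; "qd": joint speeds; "joint_torque": joint torques, N m; "ee_pos": TCP position; "tcp_rot": TCP orientation; "ft_force": force on the tool from outside, world axes, zero at the start; "moment": the same for the moment, N m; "gripper_width": opening from 0.0 (shut) to 1.0 (fully open); "grasp_force": force on a finger pad.
Only numpy, scipy, OpenCV 4.12 (cv2) and the standard library are available. Lean on these libraries where they do the work, as an engineer would, in place of code of your own. Each camera call takes 0.05 s, during which the arm holds its last target. There are 200 camera calls.

TASK

Hang the bent-sheet paint sample over the bar of the measuring rail, frame upward and its length along the bar, and let go of it. Then take the pen gauge out of its holder and hold it upright with its oblong foot inside the printed frame, lined up with it, pressing gently so that the sprung foot goes about half-way in and does not bottom out. Finish while still holding the gauge pressed there, and leave everything else on the counter where it is.

Things in the scene. Friction and masses are not known exactly. Their poses are not given: they have to be found in the camera images.
- sample: White painted sample, 4 mm rigid sheet bent to an upside-down U, about 160 g: 80 mm long (x), 48 mm wide outside and 40 mm inside (y), 50 mm tall (z up). It starts standing on its legs on the counter. Origin: between the legs' lower edges; top face 50 mm above it, underside of the top 46 mm. The same after half a turn about z. Grip it from above across its 48 mm.
- mark (a point): Centre of the frame printed on the sample's top face in thin dark lines: inside it measures 38 mm along the sample's x and 26 mm along its y. 50 mm above the sample's origin.
- rail: Measuring rail, screwed down: wooden base 90 x 170 x 14 mm (x, y, z), and on two posts a level square aluminium bar along y, 160 mm long, 26 mm wide (27 at the end caps), underside 86 mm and flat top 110 mm above the counter. Posts 22 mm wide (x), under the bar, 64 mm either side of the middle. Origin: under the middle of the base, on the counter.
- bar_mid (a point): Middle of the bar's top face, 110 mm above the counter.
- holder: Grey holder block, fixed, 64 x 52 x 46 mm (x, y, z); the gauge stands upright in it with 1.5 mm play, foot down, axes shared. Origin: centre of its underside. The sample and the holder stand in the two places at the front, left and right, either way round.
- gauge: Pen gauge, about 160 g: upright grey body 36 x 26 mm (x, y), 18 to 125 mm above its origin, display on top, sprung oblong steel foot below, centred, 26 mm along x, 14 along y. Origin: centre of the foot's underside when out; z up. In the holder the origin is 4 mm above the counter; 83 mm of body stand above the holder; lift 45 mm to clear. Grip from above across 26 mm.
- foot_tip (a point): Centre of the underside of the gauge's foot; moves with the foot.
- foot (a joint): How far the foot is pushed into the gauge, 0 (out) to 0.012 m (bottomed). The spring takes about 0.4 N to start and 0.4 N more for each mm: 2.8 N at half-way (6 mm), 5.2 N at the bottom.
- rubber: Bystander, leave alone: eraser in a card sleeve, 23 x 42 x 13 mm, lying between the two front places.
- bowl: Bystander, leave alone: small speckled stoneware bowl, 75 mm across, 42 mm tall, front right.
- pot_a: Bystander, leave alone: round screw-lid paint pot, 46 mm across and tall, back left.
- pot_b: Bystander, leave alone: a second such pot, 46 mm, back left.
- tape: Bystander, leave alone: roll of masking tape lying flat, 98 mm across, 24 mm tall, at the back.
- tin: Bystander, leave alone: closed flat paint tin, 66 x 119 x 23 mm, right of the rail.
- pack: Bystander, leave alone: small clear pack, 28 x 43 x 13 mm, front left.

How it is judged:
By the outcome, as a careful person would: the job done as asked, in the order asked, and still so for the second after the job is handed in, while the arm keeps its last pose, push and grip.
It also fails if it takes over 58 s, if anything falls off the work surface, if the arm or the gripper's body presses on something with over 40 N, if the wrist force passes 120 N, or if a joint passes its speed limit or range.

## Working session

There is one attempt and no reset: what is moved stays moved. The work goes in short steps, Python scripts to look and compute and a shell command to move; the robot and the scene stay as the last step left them, time stands still between calls to the robot, and variables do not carry over. Pictures are saved under pics/ and viewed, at most 10 in all, crops included, and the job is handed in when it is done.

```bash
ls; mkdir -p pics
python3 - <<'E'
from rig import robot, camrig, order
import cv2,numpy as np
np.set_printoptions(precision=3,suppress=True)
s=robot.observe();print(s['time'],s['ee_pos'],s['tcp_rot'],s['gripper_width'])
for n in ("scene","top"):
    im=camrig.read_camera(n);cv2.imwrite(f'pics/{n}0.png',im[:,:,::-1]);c=camrig.camera_info(n);print(n,c)
E
```

```text
drive.py
pics
rig.py
0.0 [ 267.019 -564.562  230.553] [-3.064 -0.688  0.   ] 1.0002019142144996
scene {'K': array([[365.822,   0.   , 256.066],
       [  0.   , 365.822, 194.697],
       [  0.   ,   0.   ,   1.   ]]), 'extrinsics': array([[  -0.581,   -0.814,   -0.008,  395.313],
       [   0.505,   -0.368,    0.78 , -360.63 ],
       [  -0.638,    0.45 ,    0.625, -569.171],
       [   0.   ,    0.   ,    0.   ,    1.   ]])}
top {'K': array([[367.84 ,   0.   , 259.622],
       [  0.   , 367.84 , 195.378],
       [  0.   ,   0.   ,   1.   ]]), 'extrinsics': array([[  -0.001,   -1.   ,   -0.013,   74.942],
       [   0.99 ,   -0.003,    0.138, -608.513],
       [  -0.138,   -0.013,    0.99 , -982.564],
       [   0.   ,    0.   ,    0.   ,    1.   ]])}
```

View pics/scene0.png

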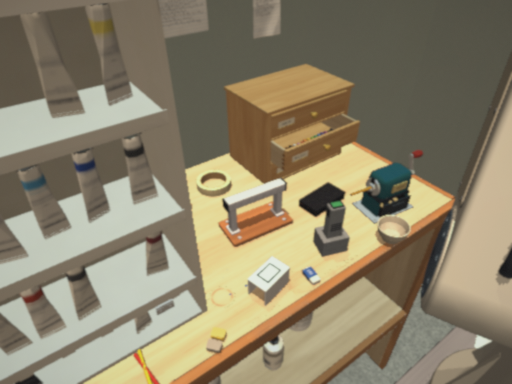

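View pics/top0.png

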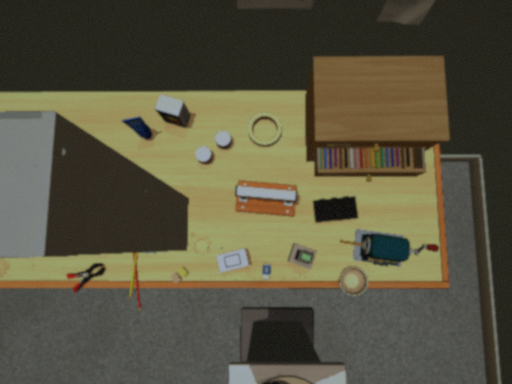

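The scene view shows the white sample near (268,281), the holder and gauge near (333,225) and the rail near (257,205). In the top view they are at (233,260), (302,256) and (266,190). Next I measure all three.

```bash
cat > h.py <<'E'
from rig import robot, camrig, order
import cv2,numpy as np
from scipy.spatial.transform import Rotation as R
np.set_printoptions(precision=3,suppress=True)
def ray(c,uv,fish=False):
    K,E=c['K'],c['extrinsics']; uv=np.atleast_2d(uv).astype(float)
    p=np.c_[(uv-K[:2,2])/[K[0,0],K[1,1]]]
    if fish:
        r=np.linalg.norm(p,axis=1,keepdims=True); d=np.c_[p*np.sin(r)/np.maximum(r,1e-9),np.cos(r)]
    else: d=np.c_[p,np.ones(len(p))]
    d=d*[1,-1,-1]
    return -E[:3,:3].T@E[:3,3], d@E[:3,:3]
def plane(c,uv,z,fish=False):
    o,d=ray(c,uv,fish); return o+d*((z-o[2])/d[:,2:3])
def pix(c,P,fish=False):
    E,K=c['extrinsics'],c['K'];q=(np.atleast_2d(P)@E[:3,:3].T+E[:3,3])*[1,-1,-1]
    if fish:
        r=np.linalg.norm(q[:,:2],axis=1,keepdims=True);xy=q[:,:2]/np.maximum(r,1e-9)*np.arctan2(r,q[:,2:])
    else: xy=q[:,:2]/q[:,2:]
    return xy*[K[0,0],K[1,1]]+K[:2,2]
def shift(P,yaw_rv=None):
    "world displacement from the present pose to P in tool axes"
    s=robot.observe(); return R.from_rotvec(s['tcp_rot']).inv().apply(np.array(P)-s['ee_pos'])
def rect(m):
    cs,_=cv2.findContours(m.astype(np.uint8),cv2.RETR_EXTERNAL,cv2.CHAIN_APPROX_NONE)
    return max(cs,key=cv2.contourArea)
def world_rect(c,cnt,z,fish=False):
    W=plane(c,cnt.reshape(-1,2),z,fish)[:,:2].astype(np.float32)
    (ctr,sz,a)=cv2.minAreaRect(W)
    if sz[0]<sz[1]: sz=sz[::-1];a+=90
    return np.array(ctr),np.array(sz),a   # a: deg of the long side from world x
E
python3 - <<'E'
from h import *
c=camrig.camera_info('top');im=cv2.imread('pics/top0.png')
hsv=cv2.cvtColor(im,cv2.COLOR_BGR2HSV)
w=(hsv[...,1]<60)&(hsv[...,2]>130)
def sub(m,r0,r1,c0,c1):
    k=np.zeros_like(m);k[r0:r1,c0:c1]=m[r0:r1,c0:c1];return k
print('sample',world_rect(c,rect(sub(w,240,280,205,255)),50))
print('bar',world_rect(c,rect(sub(w,175,205,228,305)),110))
print('base',world_rect(c,rect(sub((hsv[...,0]<14)&(hsv[...,1]>120),175,222,228,305)),14))
g=(hsv[...,1]<90)
print('holder',world_rect(c,rect(sub(g,235,275,280,325)),46))
print(plane(c,[[303,257],[303,257]],129)[0], plane(c,[[302,256]],46))
s=robot.observe();print(camrig.camera_info('wrist'))
o=camrig.camera_info('wrist')['extrinsics'];cp=-o[:3,:3].T@o[:3,3]
r=R.from_rotvec(s['tcp_rot']);print(r.as_matrix());print('cam in tool',r.inv().apply(cp-s['ee_pos']),'\n',o[:3,:3]@r.as_matrix())
E
```

```text
sample (array([431.536, 148.687]), array([82.622, 50.596]), 103.79434585571289)
bar (array([609.157,  56.663]), array([151.705,  30.029]), 84.55120849609375)
base (array([582.963,  59.272]), array([164.205,  39.921]), 84.26715850830078)
holder (array([458.848, -30.023]), array([110.61 ,  78.884]), 69.30426788330078)
[441.537 -35.138 129.   ] [[441.901 -41.042  46.   ]]
{'K': array([[297.319,   0.   , 255.022],
       [  0.   , 297.319, 185.033],
       [  0.   ,   0.   ,   1.   ]]), 'extrinsics': array([[   0.426,   -0.905,   -0.001, -624.029],
       [   0.872,    0.411,   -0.267,   33.654],
       [   0.242,    0.113,    0.964, -377.684],
       [   0.   ,    0.   ,    0.   ,    1.   ]])}
[[ 0.904  0.428 -0.001]
 [ 0.428 -0.904  0.001]
 [-0.    -0.001 -1.   ]]
cam in tool [  67.478   -0.367 -141.909] 
 [[-0.002  1.    -0.001]
 [ 0.964  0.002  0.267]
 [ 0.267 -0.    -0.964]]
```

```bash
python3 drive.py '60 -60 0 0 0 -.15;120 -120 0 0 0 -.3;175 -175 0 0 0 -.5;230 -230 0 0 0 -.7;275 -275 0 0 0 -.85;320 -320 0 0 0 -1.0;346 -350 0 0 0 -1.1;346 -350 0 0 0 -1.2' 1.0
python3 - <<'E'
from h import *
c=camrig.camera_info('wrist');im=camrig.read_camera('wrist');cv2.imwrite('pics/w1.png',im[:,:,::-1]);np.savez('w1.npz',**c)
s=robot.observe();print(s['qpos'],s['ee_pos'])
for n,P in dict(sample=(431,149,50),gauge=(441,-35,129),bar=(609,57,110)).items(): print(n,pix(c,P,True))
E
```

```text
time: 1.1
ee_pos: [430.6, -98.5, 231.3]
tcp_rot: [2.137, 2.303, 0.0]
ft_force: [1.5, -0.6, 0.9]
gripper_width: 0.997
grasp_force: 0.0
[-0.22   0.062  2.005  0.004  1.074 -0.302] [431.988 -93.796 231.315]
sample [[271.764 -45.56 ]]
gauge [[273.81  111.044]]
bar [[443.505  43.972]]
```

View pics/w1.png

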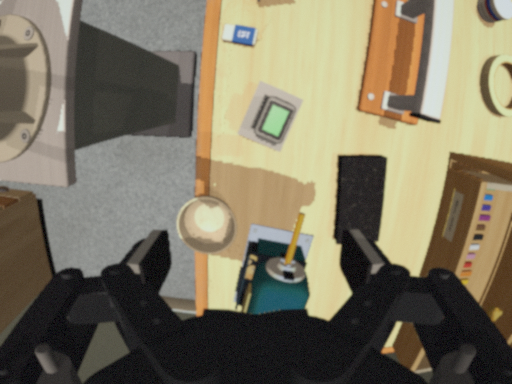

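The wrist view shows the holder and gauge with the green display at (273,117), and the holder's corners at about (261,83), (302,98), (276,150) and (239,134). The rail is at top right. I'm moving over the sample.

```bash
python3 drive.py '60 5 10 0 0 -.04;120 10 25 0 0 -.08;180 15 40 0 0 -.12;235 19 55 0 0 -.166;248 19.7 61 0 0 -.166;248 19.7 61 0 0 -.166'
python3 - <<'E'
from h import *
c1=dict(np.load('w1.npz'));print('holder',world_rect(c1,np.array([[261,83],[302,98],[276,150],[239,134]]),46,True))
c=camrig.camera_info('wrist');im=camrig.read_camera('wrist');cv2.imwrite('pics/w2.png',im[:,:,::-1]);np.savez('w2.npz',**c)
s=robot.observe();print(s['qpos'],s['ee_pos'])
for n,P in dict(sample=(431,149,50),gauge=(441,-35,129),bar=(609,57,110)).items(): print(n,pix(c,P,True))
E
```

```text
time: 1.9
ee_pos: [431.9, 148.2, 169.8]
tcp_rot: [-1.941, -2.469, 0.002]
ft_force: [0.2, 0.1, 0.0]
gripper_width: 1.001
grasp_force: 0.0
holder (array([442.883, -41.754]), array([64.692, 47.479]), 70.62535858154297)
[ 0.326  0.167  2.041 -0.001  0.934  0.089] [432.159 147.487 170.134]
sample [[254.709 178.941]]
gauge [[219.89 381.98]]
bar [[406.986 322.929]]
```

View pics/w2.png

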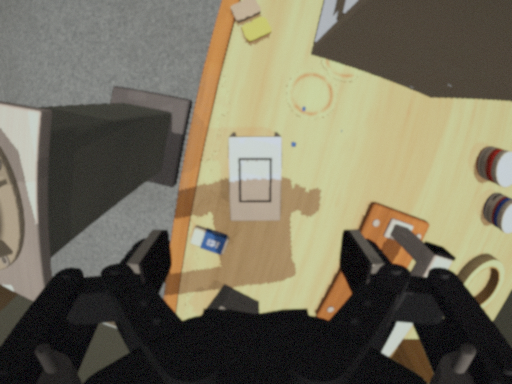

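The sample top spans about (229,137) to (281,220). Its frame spans (239,158) to (271,202) and nearly lines up with the fingers.

Run:
```python
from h import *
c=dict(np.load('w2.npz'));im=cv2.imread('pics/w2.png');g=cv2.cvtColor(im,cv2.COLOR_BGR2GRAY).astype(int)
roi=im[130:226,222:288]
hsv=cv2.cvtColor(im,cv2.COLOR_BGR2HSV)
m=np.zeros(g.shape,bool);m[125:230,220:292]=(hsv[...,1]<60)[125:230,220:292]&(g[125:230,220:292]>60)
m=cv2.morphologyEx(m.astype(np.uint8),cv2.MORPH_OPEN,np.ones((7,7)))
print('top face',world_rect(c,rect(m),50,True),cv2.boundingRect(rect(m)))
d=cv2.morphologyEx(g.astype(np.uint8),cv2.MORPH_BLACKHAT,np.ones((7,7)))
k=np.zeros_like(m);k[150:210,233:277]=d[150:210,233:277]>35
print('frame',world_rect(c,rect(k),50,True),cv2.boundingRect(rect(k)))
s=robot.observe();print(s['ee_pos'],s['tcp_rot'],'yaw',np.degrees(2*np.arctan2(s['tcp_rot'][1],s['tcp_rot'][0])))
```

```text
top face (array([431.237, 149.317]), array([79.274, 48.981]), 104.09004878997803) (228, 135, 55, 85)
frame (array([431.262, 147.665]), array([41.769, 29.819]), 104.36498069763184) (238, 158, 34, 45)
[432.159 147.487 170.134] [-1.943 -2.469  0.002] yaw -256.4020217914237
```

```bash
python3 drive.py '1.2 -.6 50 0 0 -.01;1.2 -.6 100 0 0 -.01;1.2 -.6 140 0 0 -.01;1.2 -.6 156 0 0 -.01;1.2 -.6 156 0 0 -.01' && python3 drive.py '0 0 0 0 0 0;0 0 0 0 0 0;0 0 0 0 0 0;0 0 0 0 0 0;0 0 0 0 0 0' 0
```

```text
time: 2.58
ee_pos: [431.2, 147.4, 13.7]
tcp_rot: [-1.933, -2.475, 0.003]
ft_force: [-0.2, 0.3, 0.4]
gripper_width: 0.996
grasp_force: 0.0
time: 3.2
ee_pos: [432.3, 149.1, 15.5]
tcp_rot: [1.93, 2.477, 0.002]
ft_force: [-0.3, -3.0, 8.8]
gripper_width: 0.553
grasp_force: 61.1
```

```bash
python3 drive.py '0 0 -30 0 0 0;0 0 -85 0 0 0;-40 5 -130 0 0 .1;-80 10 -175 0 0 .2;-120 15 -210 0 0 .3;-148 19.5 -215 0 0 .34;-148 19.5 -215 0 0 .34;-148 19.5 -215 0 0 .34'
python3 - <<'E'
from h import *
c=camrig.camera_info('wrist');im=camrig.read_camera('wrist');cv2.imwrite('pics/w3.png',im[:,:,::-1]);np.savez('w3.npz',**c)
s=robot.observe();print(s['qpos'],s['ee_pos'],s['tcp_rot'],s['ft_force'])
E
```

```text
time: 4.2
ee_pos: [485.9, 10.7, 229.1]
tcp_rot: [-2.322, -2.116, 0.001]
ft_force: [0.2, 0.6, -2.1]
gripper_width: 0.556
grasp_force: 62.6
[0.019 0.138 1.925 0.    1.08  0.111] [485.802  10.987 228.903] [-2.321 -2.116  0.001] [ 0.638 -0.025 -1.358]
```

View pics/w3.png

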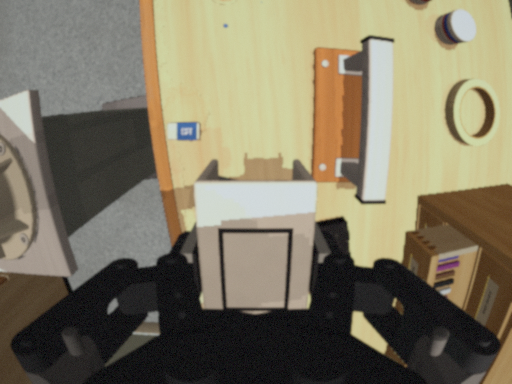

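The sample is held squarely, with its top face at (197–315, 181–308). The bar runs from (378,40) to (372,200). I need the profile across it to separate its top face from its side face.

Run:
```python
from h import *
im=cv2.imread('pics/w3.png');g=cv2.cvtColor(im,cv2.COLOR_BGR2GRAY)
for r in (60,90,120,150,180): print(r,'from 352:',g[r,352:400])
print('col 378 rows 30:',g[30:48,380],'col 370 rows 190:',g[190:210,372])
c=camrig.camera_info('wrist')
print('sample frame',world_rect(c,np.array([[221,230],[292,230],[290,308],[223,308]]),264,True))
print(world_rect(c,np.array([[197,182],[315,182],[308,308],[203,308]]),264,True))
```

```text
60 from 352: [ 70  74  74  74  73  74  70  72  74  72  71  77  79  77  79  92 119 161
 193 205 209 210 213 214 211 211 211 213 212 211 211 210 210 209 210 211
 209 211 211 209 205 200 197 197 198 198 197 195]
90 from 352: [ 98  98 102 104  99 104 103 103 100  94  82  71  73  74  84  95 131 171
 196 208 212 212 212 212 212 212 211 211 213 211 213 212 212 212 213 212
 213 211 212 209 204 198 196 196 197 196 197 197]
120 from 352: [ 97 102 101 106 107 104 103 103  97  81  79  76  81  80  90 126 170 195
 206 212 213 215 213 213 214 212 213 213 213 214 213 213 213 212 212 213
 213 213 210 204 198 198 195 195 195 195 196 198]
150 from 352: [104 106 109 108 109 108  99  87  83  78  79  80  95 122 159 190 205 211
 212 213 215 213 214 213 213 213 214 213 213 212 213 213 212 213 213 212
 209 203 197 195 195 192 193 193 192 193 194 197]
180 from 352: [ 74  76  74  75  75  76  75  76  77  84  96 138 174 197 211 213 214 213
 212 214 214 213 213 214 214 213 213 213 213 214 213 215 212 212 205 198
 196 195 195 195 194 196 194 192 195 196 197 195]
col 378 rows 30: [195 195 194 196 193 180 146  91  64 104 159 195 207 210 211 210 211 211] col 370 rows 190: [213 214 214 213 213 213 213 213 209 195 155  97  70 115 162 191 198 199
 199 201]
sample frame (array([486.293,  11.018]), array([39.393, 30.339]), 84.59551239013672)
(array([486.704,  20.585]), array([59.416, 47.914]), 84.66413879394531)
```

Run:
```python
from h import *
c=dict(np.load('w3.npz'))
L=plane(c,[[368.8,60],[368.3,90],[367.0,120],[365,150],[362.9,180]],110,True)
Rr=plane(c,[[392.6,60],[392.2,90],[391,120],[389,150],[386.3,180]],110,True)
print(L[:,:2],Rr[:,:2])
d=(L[0]+Rr[0]-L[-1]-Rr[-1])[:2];d/=np.linalg.norm(d);n=np.array([d[1],-d[0]]);print('angle',np.degrees(np.arctan2(d[1],d[0])),'width',((Rr-L)[:,:2]@n))
m=((L+Rr)/2)[:,:2].mean(0)
E=plane(c,[[380,37.8],[372,202]],110,True)[:,:2];t=(E-m)@d;print('ends',t,'len',t[0]-t[1]);mid=m+d*t.mean();print('mid',mid)
c1=dict(np.load('w1.npz'))
# check against top view
print(pix(camrig.camera_info('top'),[*mid,110]))
T=shift([*mid,160]);print('shift',T)
s=robot.observe();print('yaw',np.degrees(2*np.arctan2(s['tcp_rot'][1],s['tcp_rot'][0])))
```

```text
[[598.643 113.435]
 [595.719  85.562]
 [592.765  58.004]
 [589.807  30.21 ]
 [587.398   1.548]] [[623.326 113.94 ]
 [620.432  85.369]
 [617.663  57.123]
 [614.948  28.635]
 [612.336  -0.689]]
angle 84.39379279857229 width [24.515 24.613 24.865 25.174 25.037]
ends [ 78.024 -79.374] len 157.39811879349102
mid [605.238  56.642]
[[265.852 193.095]]
shift [ 56.445 114.804  68.783]
yaw -275.28026341999924
```

```bash
python3 drive.py '20 55 0 0 0 .005;45 100 0 0 0 .005;56.4 114.8 0 0 0 .005;56.4 114.8 40 0 0 .005;56.4 114.8 40 0 0 .005;56.4 114.8 40 0 0 .005'
python3 drive.py '0 0 30 0 0 0;0 0 60 0 0 0;0 0 90 0 0 0;0 0 100 0 0 0;0 0 105 0 0 0;0 0 105 0 0 0'
```

```text
time: 5.0
ee_pos: [605.8, 56.1, 190.0]
tcp_rot: [-2.327, -2.11, 0.0]
ft_force: [0.3, -0.3, -1.2]
gripper_width: 0.555
grasp_force: 62.6
time: 5.75
ee_pos: [606.8, 55.9, 85.3]
tcp_rot: [2.327, 2.109, 0.002]
ft_force: [-0.7, 0.4, -1.3]
gripper_width: 0.554
grasp_force: 62.7
```

No contact on the way down. I'll go on until it seats.

```bash
python3 drive.py '0 0 2 0 0 0;0 0 4 0 0 0;0 0 4 0 0 0'
python3 drive.py '0 0 1.5 0 0 0;0 0 1.5 0 0 0;0 0 1.5 0 0 0'
```

```text
time: 6.12
ee_pos: [606.2, 55.9, 80.3]
tcp_rot: [2.328, 2.11, -0.0]
ft_force: [0.1, 0.1, -1.3]
gripper_width: 0.549
grasp_force: 62.7
time: 6.5
ee_pos: [606.4, 55.9, 79.6]
tcp_rot: [2.327, 2.11, 0.001]
ft_force: [-2.6, 0.1, 7.2]
gripper_width: 0.55
grasp_force: 63.5
```

```bash
python3 drive.py '0 0 0 0 0 0;0 0 0 0 0 0;0 0 0 0 0 0' 1.0; python3 drive.py '0 0 -20 0 0 0;0 0 -60 0 0 0;0 0 -110 0 0 0;0 0 -150 0 0 0;-30 -50 -150 0 0 0;-57 -100 -150 0 0 .12;-57 -115 -150 0 0 .24;-57 -115 -150 0 0 .24'
python3 - <<'E'
from h import *
c=camrig.camera_info('wrist');im=camrig.read_camera('wrist');cv2.imwrite('pics/w4.png',im[:,:,::-1]);np.savez('w4.npz',**c)
s=robot.observe();print(s['ee_pos'],s['tcp_rot'],s['ft_force'])
E
```

```text
time: 6.88
ee_pos: [606.2, 55.9, 78.7]
tcp_rot: [-2.328, -2.11, 0.0]
ft_force: [0.3, -0.7, -0.4]
gripper_width: 1.0
grasp_force: 0.0
time: 7.88
ee_pos: [485.7, 10.3, 230.3]
tcp_rot: [2.562, 1.816, 0.002]
ft_force: [1.1, 0.1, 0.3]
gripper_width: 1.001
grasp_force: 0.0
[486.839  10.428 230.16 ] [2.56  1.819 0.003] [-0.486  0.381 -0.31 ]
```

View pics/w4.png

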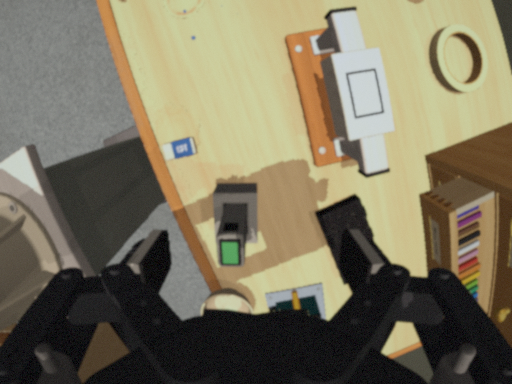

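The sample sits squarely on the bar. Its frame corners are near (347,72), (379,68), (384,113) and (351,118), and the gauge's top is near (230,251). I'm measuring both.

```bash
cat >> h.py <<'E'
def frame(c,im,box,z=114):
    x0,y0,x1,y1=box;g=cv2.cvtColor(im,cv2.COLOR_BGR2GRAY)
    d=cv2.morphologyEx(g,cv2.MORPH_BLACKHAT,np.ones((7,7)));k=np.zeros_like(g);k[y0:y1,x0:x1]=d[y0:y1,x0:x1]>35
    return world_rect(c,rect(k),z,True),cv2.boundingRect(rect(k))
def green(c,im,z=129):
    h=cv2.cvtColor(im,cv2.COLOR_BGR2HSV);k=(h[...,1]>100)&(abs(h[...,0].astype(int)-60)<20)&(h[...,2]>60)
    return world_rect(c,rect(k),z,True),cv2.boundingRect(rect(k))
E
python3 - <<'E'
from h import *
c=dict(np.load('w4.npz'));im=cv2.imread('pics/w4.png')
print('frame',frame(c,im,(340,62,390,124)))
print('green',green(c,im))
print('gauge',world_rect(c,np.array([[217,236],[243,236],[243,267],[217,267]]),129,True))
print('green w1',green(dict(np.load('w1.npz')),cv2.imread('pics/w1.png')))
g=cv2.cvtColor(im,cv2.COLOR_BGR2GRAY);print(g[250,205:260],g[225:275,219])
print('shift to (442,-40,200)',shift([442,-40,200]))
E
```

```text
frame ((array([605.94 ,  54.853]), array([42.254, 30.536]), 84.20124816894531), (346, 68, 38, 51))
green ((array([442.047, -42.784]), array([22.339, 15.21 ]), 71.54666900634766), (221, 242, 18, 22))
gauge (array([442.235, -42.087]), array([33.599, 24.764]), 69.6368637084961)Traceback (most recent call last):
  File "<stdin>", line 6, in <module>
  File "h.py", line 38, in green
    return world_rect(c,rect(k),z,True),cv2.boundingRect(rect(k))
                        ~~~~^^^
  File "h.py", line 26, in rect
    return max(cs,key=cv2.contourArea)
ValueError: max() iterable argument is empty
```

```bash
python3 drive.py '-40 -15 15 0 0 0;-64.6 -24 35 0 0 0;-64.6 -24 40 0 0 0;-64.6 -24 40 0 0 0'
python3 - <<'E'
from h import *
c=camrig.camera_info('wrist');im=camrig.read_camera('wrist')[:,:,::-1].copy();cv2.imwrite('pics/w5.png',im);np.savez('w5.npz',**c)
s=robot.observe();print(s['ee_pos'],s['tcp_rot'],s['ft_force'],'yaw',np.degrees(2*np.arctan2(s['tcp_rot'][1],s['tcp_rot'][0])))
print(green(c,im))
E
```

```text
time: 8.43
ee_pos: [443.5, -42.3, 189.1]
tcp_rot: [2.562, 1.817, 0.001]
ft_force: [0.1, 0.9, -0.4]
gripper_width: 0.994
grasp_force: 0.0
[443.744 -42.144 189.414] [2.562 1.817 0.002] [-0.057 -0.365 -1.025] yaw 70.70155526923575
((array([439.803, -52.051]), array([15.795,  8.188]), 3.1245040893554688), (244, 206, 22, 12))
```

View pics/w5.png

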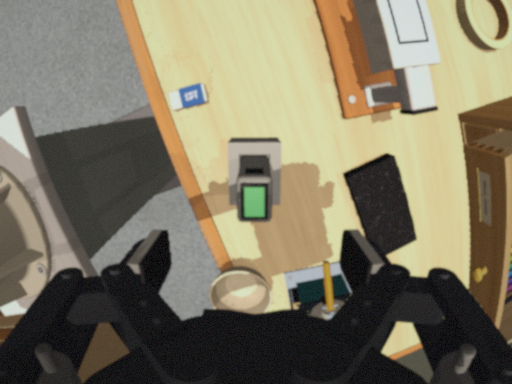

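The gauge's top face spans about (237–271, 180–222), midway between the fingers, and the holder spans columns 229–281.

Run:
```python
from h import *
c=dict(np.load('w5.npz'))
print(world_rect(c,np.array([[237.5,180],[271,180],[270.5,222],[238,222]]),129,True), plane(c,[[255,139]],46,True),plane(c,[[229,145],[281,145]],46,True))
print(pix(c,[443.7,-42.1,129],True))
```

```text
(array([442.566, -42.492]), array([31.866, 23.889]), 70.6041488647461) [[454.82   -9.484  46.   ]] [[429.196  -6.551  46.   ]
 [476.632 -23.256  46.   ]]
[[255.541 200.527]]
```

```bash
python3 drive.py '0 -.5 40 0 0 0;0 -.5 80 0 0 0;0 -.5 104 0 0 0;0 -.5 109 0 0 0;0 -.5 109 0 0 0'; python3 drive.py '0 0 0 0 0 0;0 0 0 0 0 0;0 0 0 0 0 0;0 0 0 0 0 0;0 0 0 0 0 0;0 0 0 0 0 0' 0
```

```text
time: 9.1
ee_pos: [442.7, -42.1, 80.4]
tcp_rot: [2.562, 1.817, 0.001]
ft_force: [0.9, -0.6, -0.3]
gripper_width: 1.004
grasp_force: 0.0
time: 9.85
ee_pos: [442.1, -42.5, 80.3]
tcp_rot: [2.563, 1.816, 0.001]
ft_force: [0.1, -0.4, 7.1]
gripper_width: 0.301
grasp_force: 58.6
```

```bash
python3 drive.py '0 0 -12 0 0 0;0 0 -28 0 0 0;0 0 -50 0 0 0;0 0 -90 0 0 0;0 0 -140 0 0 0;0 0 -180 0 0 0;35 30 -180 0 0 -.06;70 60 -180 0 0 -.12'
python3 drive.py '35 30 0 0 0 -.06;65 55 0 0 0 -.117;76.2 62.5 0 0 0 -.117;76.2 62.5 0 0 0 -.117'
python3 - <<'E'
from h import *
s=robot.observe();print(s['ee_pos'],'yaw',np.degrees(2*np.arctan2(s['tcp_rot'][1],s['tcp_rot'][0])),shift([606,55.2,215]))
E
```

```text
time: 10.85
ee_pos: [522.3, 4.1, 261.4]
tcp_rot: [2.448, 1.967, 0.002]
ft_force: [1.0, -0.3, -1.4]
gripper_width: 0.299
grasp_force: 59.2
time: 11.35
ee_pos: [598.5, 64.8, 259.6]
tcp_rot: [-2.33, -2.106, 0.002]
ft_force: [-0.1, -0.4, -1.5]
gripper_width: 0.297
grasp_force: 59.3
[598.534  64.833 259.64 ] yaw -275.7796755317689 [-8.815  8.445 44.635]
```

```bash
python3 drive.py '-8.8 8.4 10 0 0 0;-8.8 8.4 35 0 0 0;-8.8 8.4 35 0 0 0;-8.8 8.4 35 0 0 0'
python3 - <<'E'
from h import *
c=camrig.camera_info('wrist');im=camrig.read_camera('wrist')[:,:,::-1].copy();cv2.imwrite('pics/w6.png',im);np.savez('w6.npz',**c)
cs=camrig.camera_info('scene');i2=camrig.read_camera('scene')[:,:,::-1];cv2.imwrite('pics/s6full.png',i2);np.savez('s6.npz',**cs)
a=cv2.resize(im[40:340,130:430],(480,480));b=cv2.resize(i2[130:250,190:310],(480,480),interpolation=cv2.INTER_CUBIC)
cv2.imwrite('pics/c6.png',cv2.resize(np.hstack([a,b]),(800,400)))
s=robot.observe();print(s['ee_pos'],'yaw',np.degrees(2*np.arctan2(s['tcp_rot'][1],s['tcp_rot'][0])))
E
```

```text
time: 11.85
ee_pos: [606.4, 54.3, 225.3]
tcp_rot: [2.331, 2.105, 0.0]
ft_force: [-0.3, 0.2, -2.1]
gripper_width: 0.296
grasp_force: 59.3
[606.833  54.655 225.789] yaw 84.19028383432877
```

View pics/c6.png

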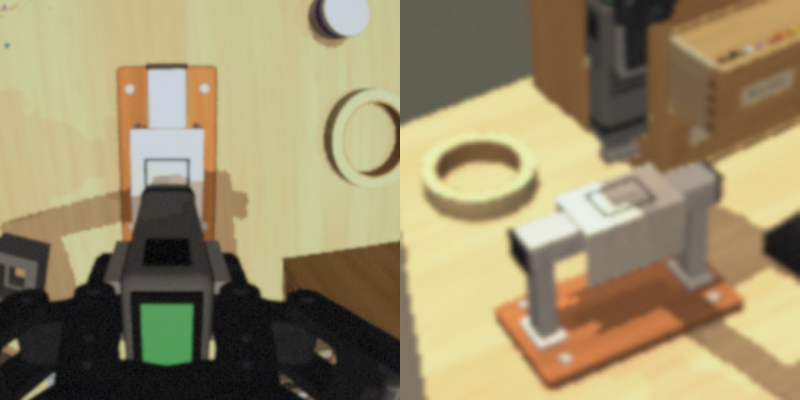

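Left (wrist): the frame is at crop columns 145–190 and the gauge body at 137–198, so both are centred near column 167. Right (scene): the steel foot hangs above the frame. I'm checking the offset along the bar.

Run:
```python
from h import *
c=dict(np.load('w6.npz'));im=cv2.imread('pics/w6.png')
d=np.array([np.cos(np.radians(84.2)),np.sin(np.radians(84.2))]);n=np.array([d[1],-d[0]]);t=np.array([606.8,54.6])
f=lambda uv,z:[( (p[:2]-t)@d,(p[:2]-t)@n) for p in plane(c,uv,z,True)]
px=lambda x,y:(130+x*.75,40+y*.75)
print('body bottom front edge',f([px(142,190),px(168,188),px(194,190)],167.3))
print('frame near outer edge',f([px(145,159),px(190,159)],114))
print('sample end',f([px(131,128),px(204,128)],114))
print('green',green(c,im,274))
p=[px(142,190)]
cs=dict(np.load('s6.npz'));q=lambda x,y:(190+(x-400)*.3,130+y*.3)
print('scene frame',plane(cs,[q(587,200),q(625,178),q(656,190),q(615,217)],114).mean(0))
print('scene foot underside corners',plane(cs,[q(603,155),q(613,162),q(642,149)],149.2))
```

```text
body bottom front edge [(np.float64(13.814361846234528), np.float64(-13.517345201830631)), (np.float64(14.863223977310016), np.float64(0.07524167451870967)), (np.float64(13.757999083547796), np.float64(13.67088782248819))]
frame near outer edge [(np.float64(20.373528051579996), np.float64(-14.687847555913123)), (np.float64(20.315715994446535), np.float64(14.542013644394027))]
sample end [(np.float64(40.7155879786459), np.float64(-23.437655839794843)), (np.float64(40.62773318889206), np.float64(23.367344552943152))]
green ((array([606.019,  54.141]), array([22.537, 15.165]), 84.12603759765625), (234, 267, 42, 48))
scene frame [603.737  52.895 114.   ]
scene foot underside corners [[611.322  62.251 149.2  ]
 [600.62   61.404 149.2  ]
 [601.208  36.428 149.2  ]]
```

```bash
python3 drive.py '3.5 -.5 10 0 0 0;3.5 -.5 25 0 0 0;3.5 -.5 30 0 0 0;3.5 -.5 30 0 0 0'
python3 - <<'E'
from h import *
c=camrig.camera_info('wrist');im=camrig.read_camera('wrist')[:,:,::-1].copy();cv2.imwrite('pics/w7.png',im);np.savez('w7.npz',**c)
i2=camrig.read_camera('scene')[:,:,::-1]
a=cv2.resize(im[130:240,200:310],(400,400),interpolation=cv2.INTER_CUBIC);b=cv2.resize(i2[150:220,225:295],(400,400),interpolation=cv2.INTER_CUBIC)
cv2.imwrite('pics/c7.png',np.hstack([a,b]))
s=robot.observe();print(s['ee_pos'],s['ft_force'])
E
```

```text
time: 12.45
ee_pos: [605.9, 58.5, 193.9]
tcp_rot: [-2.33, -2.106, 0.002]
ft_force: [1.2, -1.0, -0.8]
gripper_width: 0.294
grasp_force: 59.4
[606.418  58.564 194.835] [-0.326 -0.029 -1.788]
```

View pics/c7.png

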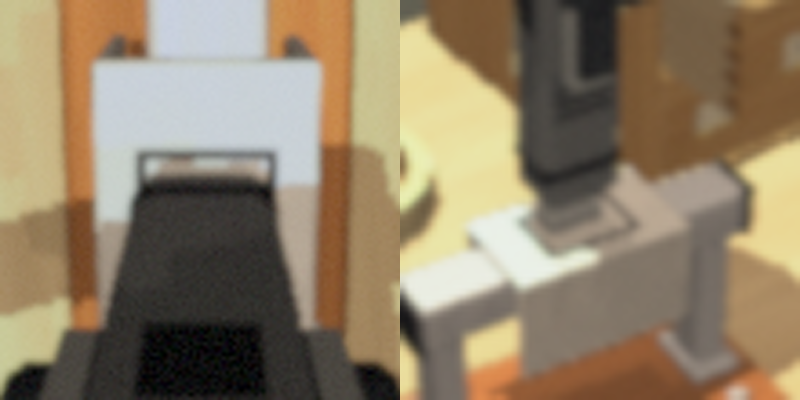

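The foot is a few mm above the frame. In the scene view its near edge runs (555,237)–(605,217), against the frame's near edge at (557,252)–(637,222). I'll put numbers on this.

Run:
```python
from h import *
c=dict(np.load('w7.npz'));cs=dict(np.load('s6.npz'))
a=np.radians(84.2);d=np.array([np.cos(a),np.sin(a)]);n=np.array([d[1],-d[0]]);t=np.array([606.4,58.6])
q=lambda x,y:(225+(x-400)*.175,150+y*.175)
w=lambda x,y:(200+x*.275,130+y*.275)
f=lambda c,uv,z,F:np.round([((p[:2]-t)@d,(p[:2]-t)@n) for p in plane(c,uv,z,F)],1).tolist()
for z in (116,118,120): print('foot near-left,right corner, far-left z',z,f(cs,[q(555,237),q(605,217),q(540,225)],z,False))
print('frame outer near-left, near-right',f(cs,[q(557,252),q(637,222)],114,False))
print('sample near end corners (left-near, right-near)',f(cs,[q(522,268),q(688,213)],114,False))
print('wrist: frame edge',f(c,[w(138,153),w(275,153)],114,True),'sample end',f(c,[w(94,60),w(321,60)],114,True))
print('body edge',[f(c,[w(140,190),w(270,190)],z,True) for z in (132,136,140)])
i2=camrig.read_camera('scene');g=cv2.cvtColor(i2[...,::1],cv2.COLOR_RGB2GRAY);print(g[178:200,243:272])
```

```text
foot near-left,right corner, far-left z 116 [[8.6, -8.2], [-15.6, -7.0], [10.0, 1.8]]
foot near-left,right corner, far-left z 118 [[9.8, -10.5], [-14.3, -9.2], [11.2, -0.5]]
foot near-left,right corner, far-left z 120 [[11.0, -12.7], [-13.0, -11.5], [12.5, -2.7]]
frame outer near-left, near-right [[11.5, -14.9], [-26.6, -14.3]]
sample near end corners (left-near, right-near) [[28.6, -16.8], [-47.9, -19.7]]
wrist: frame edge [[16.5, -14.0], [16.4, 14.9]] sample end [[36.3, -22.9], [36.3, 24.2]]
body edge [[[13.2, -12.7], [13.2, 12.7]], [[14.3, -12.4], [14.2, 12.5]], [[15.3, -12.2], [15.3, 12.2]]]
[[218 212 172  99  52  59  69  72  73  70  67  65  58  52  46  44  41  43
   51  73 100 115 108  95  92  94  94  94  91]
 [217 211 175 103  53  49  58  64  65  61  53  48  45  42  44  48  53  60
   66  94 136 158 145 114  96  95  94  95  95]
 [217 212 178 112  64  48  45  45  45  44  43  43  46  54  58  62  65  68
   74 102 144 169 164 139 112  99  98 107 113]
 [218 214 191 139  91  63  47  39  38  45  53  59  61  64  67  67  69  76
   90 119 151 170 170 160 140 119 117 136 149]
 [218 216 208
[... 1465 characters left out ...]
226 204 181 180 179 196 215 221 221 215 192 158
  145 139 132 126 124 123 119 120 119 119 118]
 [235 237 237 237 237 236 235 229 221 219 220 226 230 229 225 216 186 146
  130 126 122 119 119 120 119 120 119 118 119]
 [230 235 237 237 237 237 236 236 234 232 229 227 222 211 193 175 150 128
  121 119 119 119 118 119 120 120 119 119 119]
 [221 230 236 237 237 237 236 234 232 226 212 191 176 159 145 136 126 120
  120 118 118 118 119 119 118 119 119 119 119]
 [207 215 230 235 235 233 229 221 207 184 160 142 134 129 127 124 120 119
  119 118 119 119 118 119 119 119 120 119 119]
 [170 174 210 226 224 210 188 170 152 139 127 123 125 124 124 122 120 120
  119 119 118 118 118 118 118 118 118 119 119]]
```

Both views agree that the earlier position was right and the gauge is about 3.6 mm too far along +y. I'll move it back, then press in steps and watch the force.

```bash
python3 drive.py '-3.6 .5 0 0 0 0;-3.6 .5 0 0 0 0;-3.6 .5 0 0 0 0'
python3 - <<'E'
from h import *
import cv2
a=np.radians(84.2);d=np.array([np.cos(a),np.sin(a)]);n=np.array([d[1],-d[0]])
F=[]
for _ in range(5):
    c=camrig.camera_info('wrist');im=camrig.read_camera('wrist')[:,:,::-1].copy();s=robot.observe();F.append([*s['ee_pos'],s['ft_force'][2]])
F=np.array(F);print(F.mean(0),F.std(0))
i2=camrig.read_camera('scene')[:,:,::-1]
x=cv2.resize(im[120:250,190:320],(400,400),interpolation=cv2.INTER_CUBIC);b=cv2.resize(i2[170:205,240:275],(400,400),interpolation=cv2.INTER_CUBIC)
cv2.imwrite('pics/c8.png',np.hstack([x,b]))
s=robot.observe();print('yaw',np.degrees(2*np.arctan2(s['tcp_rot'][1],s['tcp_rot'][0])))
E
python3 drive.py '0 0 3 0 0 0;0 0 5 0 0 0;0 0 6 0 0 0;0 0 6 0 0 0;0 0 6 0 0 0'
```

```text
time: 12.98
ee_pos: [606.5, 54.8, 194.9]
tcp_rot: [2.331, 2.106, 0.0]
ft_force: [0.2, 0.9, -1.4]
gripper_width: 0.297
grasp_force: 59.4
[606.414  54.931 194.828  -1.217] [0.021 0.026 0.051 0.264]
yaw -275.7866244014966
time: 13.9
ee_pos: [606.4, 54.9, 188.8]
tcp_rot: [-2.331, -2.106, 0.0]
ft_force: [0.2, -0.1, 0.1]
gripper_width: 0.3
grasp_force: 59.5
```

```bash
cat > avg.py <<'E'
from h import *
F=[]
for _ in range(12):
    im=camrig.read_camera('scene');s=robot.observe();F.append([*s['ee_pos'],s['ft_force'][2]])
F=np.array(F);print(F.mean(0),F.std(0)/3.5);cv2.imwrite('pics/last.png',im[:,:,::-1])
E
python3 avg.py; python3 drive.py '0 0 1.5 0 0 0;0 0 3 0 0 0;0 0 3 0 0 0;0 0 3 0 0 0'; python3 avg.py
```

```text
[606.374  54.932 188.81   -0.175] [0.005 0.004 0.009 0.155]
time: 15.0
ee_pos: [606.5, 54.9, 185.8]
tcp_rot: [2.331, 2.106, 0.0]
ft_force: [-0.4, 0.1, 1.4]
gripper_width: 0.299
grasp_force: 59.6
[606.46   54.917 185.834   0.94 ] [0.004 0.005 0.007 0.127]
```

```bash
python3 drive.py '0 0 .8 0 0 0;0 0 .8 0 0 0'; python3 avg.py
python3 - <<'E'
from h import *
i2=cv2.imread('pics/last.png');im=camrig.read_camera('wrist')[:,:,::-1]
x=cv2.resize(im[120:250,190:320],(400,400),interpolation=cv2.INTER_CUBIC);b=cv2.resize(i2[160:215,230:285],(400,400),interpolation=cv2.INTER_CUBIC)
cv2.imwrite('pics/c9.png',np.hstack([x,b]))
E
```

```text
time: 15.85
ee_pos: [606.5, 54.9, 185.0]
tcp_rot: [2.331, 2.106, 0.0]
ft_force: [-0.3, 0.1, 1.0]
gripper_width: 0.298
grasp_force: 59.7
[606.45   54.925 185.01    1.077] [0.004 0.003 0.005 0.119]
```

View pics/c9.png

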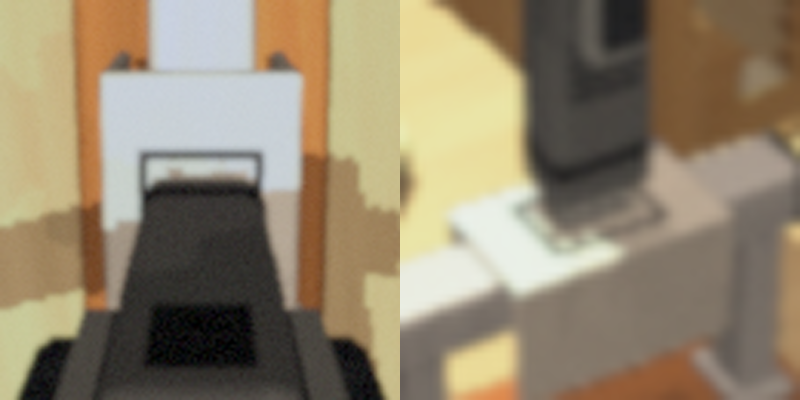

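The foot sits inside the frame: left crop, frame at columns 141–262 and body at 146–264. I'll do one numeric check of its near edge in the scene view before handing in.

Run:
```python
from h import *
g=cv2.cvtColor(cv2.imread('pics/last.png'),cv2.COLOR_BGR2GRAY);print('rows 184.. cols 244..');print(g[184:197,244:270])
cs=dict(np.load('s6.npz'))
a=np.radians(84.2);d=np.array([np.cos(a),np.sin(a)]);n=np.array([d[1],-d[0]])
# offset of scene calibration from sample: project nominal frame and foot corners
m=np.array([606.2,55.0]);
for h,w,l in((20,14,'frame outer'),(13,7,'foot')):
    print(l,pix(cs,[[*(m+d*i*h+n*j*w),114] for i,j in((1,1),(1,-1),(-1,-1),(-1,1))]).round(1).tolist())
```

```text
rows 184.. cols 244..
[[219 217 209 177 121  74  55  46  39  44  51  56  62  65  67  68  69  71
   80 107 145 168 173 173 171 168]
 [222 222 220 208 160 102  68  62  59  62  65  67  68  68  71  75  79  84
   97 125 156 171 173 172 172 171]
 [229 232 229 220 184 123  79  72  71  70  71  74  74  78  83  90  98 107
  114 124 146 163 171 170 170 170]
 [233 229 217 195 164 117  82  76  76  75  79  84  86  93  98  97 102 114
  127 127 129 147 163 170 170 170]
 [229 210 179 172 163 129  94  83  86  89  95 100  97  98 102 102 108 120
  134 137 126 125 146 164 170 171]
 [232 214 181 185 187 157 115  95  97 100 101 103 101 105 114 121 128 134
  137 136 123 111 130 158 169 170]
 [235 229 211 192 195 184 151 115 103 104 107 113 118 124 132 134 135 129
  122 122 118 122 143 161 168 169]
 [237 235 229 213 193 191 176 141 123 121 129 146 147 136 127 121 121 119
  123 133 136 142 151 159 162 159]
 [237 237 235 229 212 188 171 161 161 153 152 171 173 149 132 128 133 136
  140 145 147 148 148 145 141 134]
 [237 237 237 235 229 210 179 180 196 185 166 178 194 198 190 171 159 151
  146 146 143 138 131 127 123 120]
 [237 237 237 236 235 229 208 187 192 193 200 216 223 227 224 211 184 154
  139 132 126 123 122 119 120 119]
 [237 237 237 237 236 235 230 223 223 223 226 230 230 227 219 197 163 135
  126 121 120 119 119 119 119 119]
 [235 237 237 237 236 236 236 235 234 231 227 222 211 194 176 153 132 122
  119 119 119 118 119 119 119 119]]
frame outer [[244.6, 188.1], [250.4, 194.5], [265.3, 189.1], [259.3, 183.0]]
foot [[248.6, 188.8], [251.6, 191.9], [261.2, 188.5], [258.2, 185.4]]
```

The frame and foot corners match the centred prediction to within about a pixel, so I'm handing in.

```bash
python3 -c "
from rig import robot, camrig, order
print(order.sign_off())"
```

```text
the job is handed in; nothing more can be done
None
```

The sample hangs on the bar, frame upward and released; I handed in at about 16.5 s with the gauge still held upright, its foot centred in the frame to about a millimetre and pressed roughly 6 of 12 mm (about 2.6 N).

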